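# Fetch the sample jar from behind the reagent bottles

### The job

The green sample jar is due on the magnetic stirrer, but it is hemmed in by the three tall reagent bottles on the white rack: first stand all three bottles on the black side tray, then take out the green jar and set it upright on the middle of the stirrer's round plate, and last put each bottle back in the rack on the very spot where it stood. It is all glass, so keep everything upright and set it down rather than letting it drop. Leave the black-lidded and purple-lidded jars where they are.

Things in the scene. Friction and masses are not known exactly. Their poses are not given: they have to be found in the camera images.
- bottle_blue: Tall capped amber glass reagent bottle with a blue screw cap, about 0.2 kg: body 52 mm in diameter to 74 mm height, narrowing shoulder, cap 40 mm in diameter from 90 to 118 mm height (total 118). Upright at the start on a grey ring in the rack. Origin: centre of its underside; z up along its axis.
- bottle_red: Tall capped amber glass reagent bottle with a red screw cap, about 0.2 kg: body 52 mm in diameter to 74 mm height, narrowing shoulder, cap 40 mm in diameter from 90 to 118 mm height (total 118). Upright at the start on a grey ring in the rack. Origin: centre of its underside; z up along its axis.
- bottle_yellow: Tall capped amber glass reagent bottle with a yellow screw cap, about 0.2 kg: body 52 mm in diameter to 74 mm height, narrowing shoulder, cap 40 mm in diameter from 90 to 118 mm height (total 118). Upright at the start on a grey ring in the rack. Origin: centre of its underside; z up along its axis.
- jar_green: Short round sample jar of green glass with a green lid, about 0.08 kg: glass 44 mm in diameter, lid 46 mm in diameter from 30 to 44 mm height (total 44). Origin: centre of its underside; z up along its axis. The jar to fetch; at the start it stands on the rack with the bottles close around it (gaps about 6 mm) on the rack's -x side, its +y side and its -y side.
- jar_black: Short round sample jar of clear glass with a black lid, about 0.08 kg: glass 44 mm in diameter, lid 46 mm in diameter from 30 to 44 mm height (total 44). Origin: centre of its underside; z up along its axis. A bystander on the rack, near one of its two +x corners.
- jar_purple: Short round sample jar of clear glass with a purple lid, about 0.08 kg: glass 44 mm in diameter, lid 46 mm in diameter from 30 to 44 mm height (total 44). Origin: centre of its underside; z up along its axis. A bystander on the rack, near the other +x corner.
- rack: White low rack, fixed, 176 mm (its x) by 200 mm (its y), floor at height 6 mm, rim 14 mm high, 5 mm thick. Flat printed rings mark places, in rack x, y: bottles (-50, 0), (-12, 54), (-12, -54) mm in varying order, green jar (8, 0), bystander jars (53, +-70); things stand within 3 mm of these. Origin: centre of its underside. Fingers closing along the rack's x have free room at every bottle cap.
- tray: Flat black plastic side tray, fixed and empty: 140 mm along its x by 260 mm along its y, wall 4 mm thick and 12 mm high, inner floor 4 mm above the work surface. Three bottles fit side by side along its y, 85 mm apart. Origin: centre of its underside, z up.
- stirrer_plate (a point): Centre of the top face of the white round plate (115 mm in diameter, flat) of the small magnetic stirrer, 58 mm above the work surface; the housing, fixed, is 165 mm by 130 mm, with a knob on its -x front. A small grey ring marks the point.
Things that resemble listed ones, but are neither listed nor needed, are in the scene too. Leave any turquoise look-alike of the bottle_blue alone.

How it is judged (in metres and radians):
On the way, in this order (a step that is already met when the one before it is completed fails the run):
1. all three bottles stand upright and released on the black tray at the same time, the green jar still in its place (within 15 mm) (x of bottle_blue in the frame of tray between -0.046 and 0.046 m and y of bottle_blue in the frame of tray between -0.105 and 0.105 m and contact force between each of bottle_blue, bottle_red, bottle_yellow and tray above 0.3 N and angle between each of bottle_blue, bottle_red, bottle_yellow's own z axis and vertical below 0.1 rad and contact force between each of bottle_blue, bottle_red, bottle_yellow and the fingers below 0.05 N and x of bottle_red in the frame of tray between -0.046 and 0.046 m and y of bottle_red in the frame of tray between -0.105 and 0.105 m and x of bottle_yellow in the frame of tray between -0.046 and 0.046 m and y of bottle_yellow in the frame of tray between -0.105 and 0.105 m and distance of jar_green from where it was at the start of the episode below 0.015 m), for 0.2 s.
2. the green jar stands upright and released on the stirrer's plate, within 14 mm of its centre, the bottles still on the tray (horizontal distance between jar_green and stirrer_plate below 0.014 m and contact force between jar_green and stirrer above 0.15 N and angle between each of jar_green, bottle_blue, bottle_red, bottle_yellow's own z axis and vertical below 0.1 rad and contact force between each of jar_green, bottle_blue, bottle_red, bottle_yellow and the fingers below 0.05 N and x of bottle_blue in the frame of tray between -0.046 and 0.046 m and y of bottle_blue in the frame of tray between -0.105 and 0.105 m and contact force between each of bottle_blue, bottle_red, bottle_yellow and tray above 0.3 N and x of bottle_red in the frame of tray between -0.046 and 0.046 m and y of bottle_red in the frame of tray between -0.105 and 0.105 m and x of bottle_yellow in the frame of tray between -0.046 and 0.046 m and y of bottle_yellow in the frame of tray between -0.105 and 0.105 m), for 0.2 s.
At the end, for the whole second after the job is handed in: Each bottle stands upright at rest on the rack within 14 mm of where it stood at the start; the green jar stands upright at rest on the stirrer's plate within 14 mm of its centre; the black-lidded and purple-lidded jars are within 15 mm of their starting places (distance of each of bottle_blue, bottle_red, bottle_yellow from where it was at the start of the episode below 0.014 m and angle between each of bottle_blue, bottle_red, bottle_yellow, jar_green's own z axis and vertical below 0.1 rad and contact force between each of bottle_blue, bottle_red, bottle_yellow and rack above 0.3 N and linear speed of each of bottle_blue, bottle_red, bottle_yellow, jar_green below 0.02 m/s and horizontal distance between jar_green and stirrer_plate below 0.014 m and contact force between jar_green and stirrer above 0.15 N and contact force between jar_green and the fingers below 0.05 N and distance of each of jar_black, jar_purple from where it was at the start of the episode below 0.015 m); the robot touches nothing.
It fails at once if a bottle or jar is tipped more than about 35 degrees (angle between any of bottle_blue, bottle_red, bottle_yellow, jar_green, jar_black, jar_purple's own z axis and vertical above 0.6 rad).
It fails at once if a bottle or the green jar is let go more than about 40 mm above what it is to stand on ((height (world z) of bottle_blue above 0.045 m and contact force between bottle_blue and anything else below 0.001 N) or (height (world z) of bottle_red above 0.045 m and contact force between bottle_red and anything else below 0.001 N) or (height (world z) of bottle_yellow above 0.045 m and contact force between bottle_yellow and anything else below 0.001 N) or (height (world z) of jar_green above 0.1 m and contact force between jar_green and anything else below 0.001 N)).
It fails at once if a bystander jar is pushed more than 25 mm (distance of any of jar_black, jar_purple from where it was at the start of the episode above 0.025 m).
It also fails if it takes over 152 s, if anything falls off the work surface, if the arm or the gripper's body presses on something with over 40 N, if the wrist force passes 120 N, or if a joint passes its speed limit or range.

### The arm

A 6-joint arm with a two-finger parallel gripper is mounted at the origin on the work surface. World frame = base frame: x ahead of the robot, y to its left, z up, the work surface at z = 0. Lengths are in m, angles in degrees, forces in N, time in s.
With the tool pointing down it reaches from about 0.225 to 0.875 m from the base axis. Payload 3.4 kg.
Tool frame: the origin (TCP) lies midway between the tips of the shut fingers; the grasp point (between the pads) lies 19 mm behind it; z points along the fingers, y is the line along which they close (so a half turn about z gives the same grasp; the last joint's range is limited). The gripper opens to 85 mm and grips with 20 to 120 N. Pads are 22 mm wide; open, the fingers measure 114 mm over their backs; the gripper's body (76 mm by 85 mm) begins 54 mm behind the grasp point. The pads swing forward as they close: fully open they stand 13 mm farther back than shut.
Start: joints at [-80.271, 15.808, 86.224, -0, 77.962, -6.933], TCP at [0.165, -0.551, 0.231] pointing down, gripper open.
Joint ranges: [-165.64, 165.64], [-43.16, 119.46], [12.63, 154.43], [-67.54, 247.53], [6.08, 155.33], [-154.97, 154.97]. Speed limits (degrees/s): [147.25, 147.25, 180, 180, 180, 180].

### API

Orientations are given as [roll, pitch, yaw] about the fixed x, y, z axes, in that order (R = Rz(yaw) Ry(pitch) Rx(roll)).
In Python, from station import get_state, grab_frame, ctrl gives the robot as it stands.
- The arm moves only by the shell command python3 -m crank 'ROWS' [FORCE]. ROWS is JSON, a list of rows, each a list of 7 numbers: the shift along the tool's x, y, z in cm, then the turn, a rotation vector about the tool's x, y, z in degrees, then the closure in counts, from 0 (fully open) to 255 (shut). In form: [[x, y, z, ax, ay, az, fingers], ...]. A call has 1 to 5 rows; each row is the pose to reach, as a shift and turn from the pose commanded when the call began, along the tool's axes at that moment; what a row does not reach only later rows make up. A row lasts 1/8 s, in which the tool goes at most 62.5 mm and 10.7 degrees, less where a joint would pass 70% of its speed; a pose out of reach is approached as far as the arm can. A call with a gripper value outside its range is refused whole. The fingers move at their own pace and stop on an object; FORCE is the grip in N (left out, the last holds). Time passes only in rows, so rows that repeat a pose let the fingers close. It gives the time, the measured TCP pose, the force, the opening and the grip force at its end, in the units of the state.
- get_state(): the state, without advancing time (a new reading comes with each control period).
- grab_frame(name): name is "side" or "top" or "wrist"; returns a dict with "color" (384x512x3 uint8, red, green, blue), "K" (3x3 intrinsics, pixels), "R" (3x3) and "t" (3): a world point X has camera coordinates R X + t. Camera axes: x right, y down, z forward; pixel columns grow to the right and rows downward; lengths in m; the calibration is good to about 2 mm. A picture is of the moment at which its call begins. There is no depth.
- ctrl.close_job(): hands the job in; it is judged then, once.
The state is a dict: "time_s": time; "joint_positions": joint angles; "qvel": joint speeds; "joint_efforts": joint torques, N m; "tcp_pos": TCP position; "eef_rot": TCP orientation; "force": force on the tool from outside, world axes, zero at the start; "torque": the same for the moment, N m; "width": finger opening in m; "gripper_force": force on a finger pad.
Only numpy, scipy, OpenCV 4.12 (cv2) and the standard library are available. Lean on these libraries where they do the work, as an engineer would, in place of code of your own. Each camera call takes 0.05 s, during which the arm holds its last target. There are 200 camera calls.

## Working session

There is one attempt and no reset: what is moved stays moved. The work goes in short steps, Python scripts to look and compute and a shell command to move; the robot and the scene stay as the last step left them, time stands still between calls to the robot, and variables do not carry over. Pictures are saved under pics/ and viewed, at most 14 in all, crops included, and the job is handed in when it is done.

```bash
ls; mkdir -p pics; python3 - <<'E'
from station import *
import cv2
s=get_state();print(s)
for n in("top","side"):
    f=grab_frame(n);cv2.imwrite(f"pics/{n}0.png",cv2.resize(f["color"][:,:,::-1],(768,576),interpolation=cv2.INTER_CUBIC));print(n,f["K"].round(1).tolist(),f["R"].round(4).tolist(),f["t"].round(4).tolist())
E
```

```text
pics
{'time_s': 0.0, 'joint_positions': array([-8.02720319e+01,  1.58486938e+01,  8.62947023e+01,  7.73948137e-04,
        7.79628453e+01, -6.93383346e+00]), 'qvel': array([-0.0117594 ,  0.00572395, -0.03886867,  0.09239254,  0.03504884,
       -0.00170756]), 'joint_efforts': array([ 5.51745106e-04, -4.16774547e+01, -2.45805037e+01, -4.03814774e-04,
        1.09309377e-02, -5.99942410e-06]), 'tcp_pos': array([ 0.16476495, -0.55033857,  0.23043265]), 'eef_rot': array([-1.79894627e+02, -1.35768803e-02,  1.66616270e+01]), 'force': array([-0.34359384, -0.17199908,  0.43250888]), 'torque': array([-0.04545906,  0.00516663,  0.01894486]), 'gripper_force': 0.0, 'width': 0.08508725527944817}
top [[446.6, 0.0, 256.2], [0.0, 446.6, 189.9], [0.0, 0.0, 1.0]] [[0.0066, -0.9999, 0.0157], [-0.9934, -0.0084, -0.114], [0.1141, -0.0148, -0.9934]] [-0.0183, 0.5432, 1.0365]
side [[461.1, 0.0, 255.5], [0.0, 461.1, 192.9], [0.0, 0.0, 1.0]] [[-0.9997, -0.0254, -0.0065], [-0.0078, 0.5241, -0.8516], [0.0251, -0.8513, -0.5241]] [0.5581, 0.0477, 1.1568]
```

View pics/top0.png

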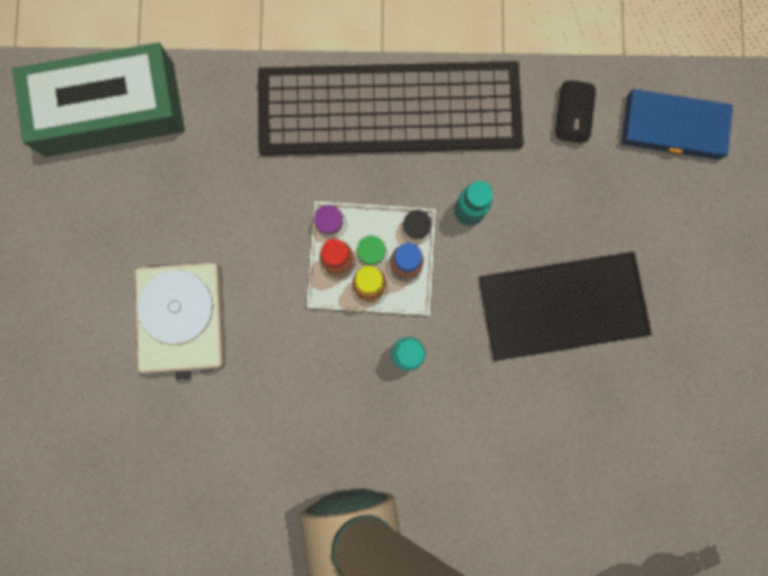

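View pics/side0.png

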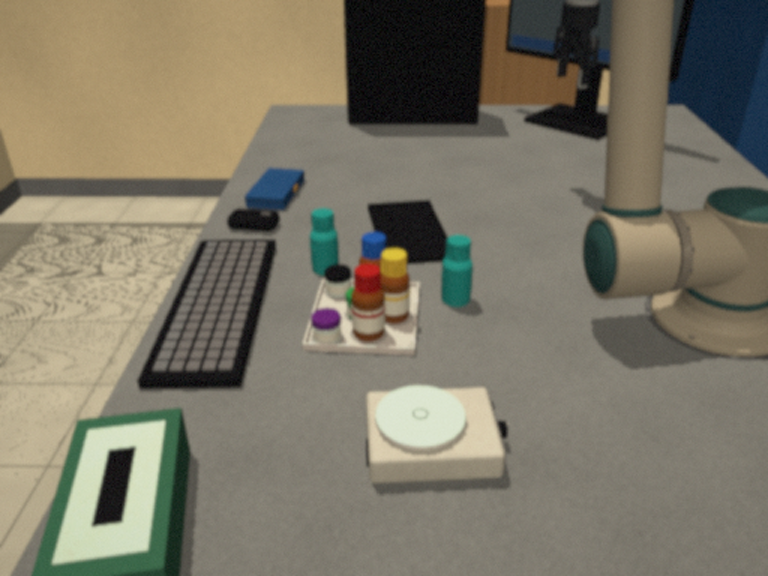

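The top view shows red cap (335,253), blue (408,257), yellow (369,282), green lid (371,250), purple (329,219) and black (417,224). The stirrer ring is at (174,307) and the tray corners at (480,277), (633,253), (650,335) and (494,360).
Possible mix-ups: the turquoise bottles at (408,353) and (479,195) versus the blue cap at (408,257), which stands in the rack and is the one I want. The black keyboard (390,108) could be taken for the tray, but the tray is the plain one at (565,305).
Next: close crops.

```bash
python3 - <<'E'
from station import *
import cv2,numpy as np
a=grab_frame("top")["color"][:,:,::-1];b=grab_frame("side")["color"][:,:,::-1]
A=cv2.resize(a[125:220,195:300],None,fx=5.5,fy=5.5,interpolation=cv2.INTER_CUBIC)
cv2.imwrite("pics/topc.png",A)
B=cv2.resize(b[140:245,195:320],None,fx=5.5,fy=5.5,interpolation=cv2.INTER_CUBIC)
cv2.imwrite("pics/sidec.png",B)
E
```

```text
(no output)
```

View pics/topc.png

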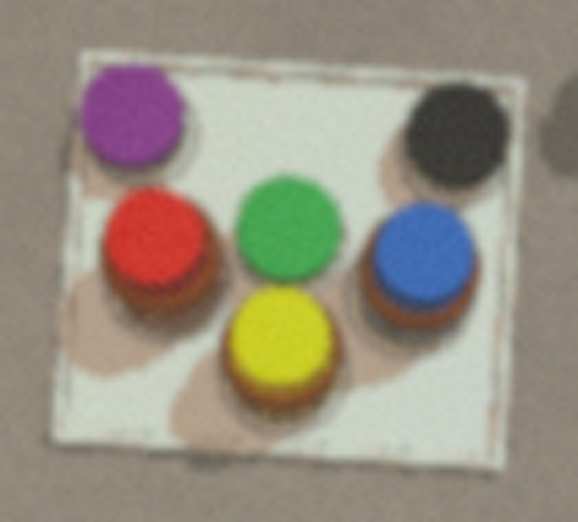

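View pics/sidec.png

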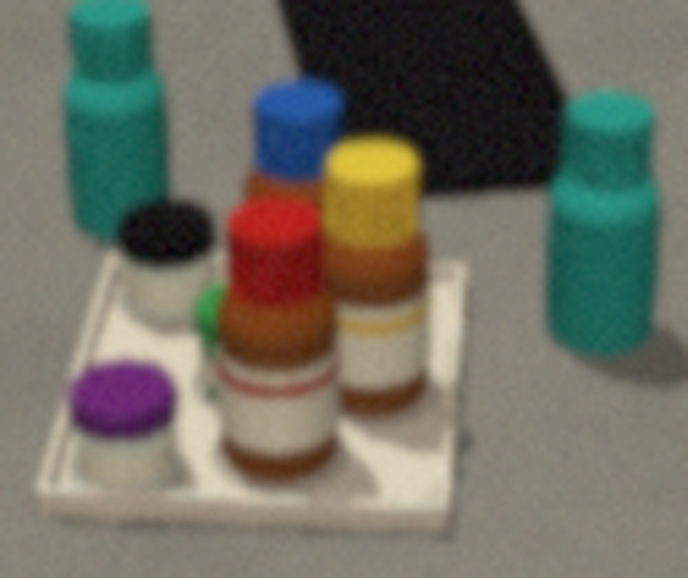

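The crops show the cap-top centres. Top crop: red (156,236), blue (425,253), yellow (282,337), green (289,228), rack corners (82,52), (525,78), (54,440), (502,470). Side crop: red (277,223), blue (300,103), yellow (374,162), purple (124,390), black (166,229). The blue choice is confirmed: it has an amber body, while the look-alikes are turquoise all over.

```bash
cat > h.py <<'E'
from station import *
import numpy as np,cv2
def ray(f,p):
    d=f["R"].T@np.linalg.solve(f["K"],[p[0],p[1],1.]);return -f["R"].T@f["t"],d
def onz(f,p,z):
    c,d=ray(f,p);return c+d*(z-c[2])/d[2]
def tri(fp):
    A=np.zeros((3,3));b=np.zeros(3)
    for f,p in fp:
        c,d=ray(f,p);d=d/np.linalg.norm(d);P=np.eye(3)-np.outer(d,d);A+=P;b+=P@c
    return np.linalg.solve(A,b)
def proj(f,X):
    q=f["K"]@(f["R"]@np.array(X)+f["t"]);return q[:2]/q[2]
E
python3 - <<'E'
from h import *
T=grab_frame("top");S=grab_frame("side")
tc=lambda p:((p[0]+.5)/5.5-.5+195,(p[1]+.5)/5.5-.5+125)
sc=lambda p:((p[0]+.5)/5.5-.5+195,(p[1]+.5)/5.5-.5+140)
h=lambda p:((p[0]+.5)/1.5-.5,(p[1]+.5)/1.5-.5)
for n,a,b in[("red",(156,236),(277,223)),("blue",(425,253),(300,103)),("yel",(282,337),(374,162)),("pur",(133,115),(124,390)),("blk",(458,133),(166,229))]:
    print(n,tri([(T,tc(a)),(S,sc(b))]).round(4), onz(T,tc(a),.124 if n in("red","blue","yel") else .05).round(4))
print("grn",onz(T,tc((289,228)),.05).round(4))
print("stir",tri([(T,h((174,307))),(S,h((421,413)))]).round(4),onz(T,h((174,307)),.058).round(4))
c=np.array([onz(T,tc(p),.014) for p in[(82,52),(525,78),(502,470),(54,440)]]);print(c.round(4).tolist(),c.mean(0).round(4))
x=(c[0]+c[1]-c[2]-c[3]);y=(c[0]+c[3]-c[1]-c[2]);print("rack yaw",np.degrees(np.arctan2(x[1],x[0])),np.degrees(np.arctan2(-y[0],y[1])),np.linalg.norm(x)/2,np.linalg.norm(y)/2)
th=np.arctan2(-y[0],y[1]);R=np.array([[np.cos(th),-np.sin(th)],[np.sin(th),np.cos(th)]])
for p in[(-50,0),(-12,54),(-12,-54),(8,0),(53,70),(53,-70)]:print(p,(c.mean(0)[:2]+R@np.array(p)/1000).round(4))
c=np.array([onz(T,h(p),.012) for p in[(480,277),(633,253),(650,335),(494,360)]]);m=c.mean(0);print("tray",m.round(4),c.round(4).tolist())
y=(c[0]+c[3]-c[1]-c[2]);x=(c[0]+c[1]-c[2]-c[3]);th=np.arctan2(-y[0],y[1]);print(np.degrees(th),np.degrees(np.arctan2(x[1],x[0])),np.linalg.norm(x)/2,np.linalg.norm(y)/2)
for k in(85,0,-85):print(k,(m[:2]+k/1000*np.array([-np.sin(th),np.cos(th)])).round(4))
E
```

```text
red [0.581  0.0605 0.1224] [0.5816 0.0603 0.124 ]
blue [ 0.5752 -0.047   0.123 ] [ 0.5757 -0.0469  0.124 ]
yel [0.5409 0.0098 0.1239] [0.5414 0.0098 0.124 ]
pur [0.6466 0.0757 0.0482] [0.6465 0.0755 0.05  ]
blk [ 0.6404 -0.065   0.0461] [ 0.64   -0.0648  0.05  ]
grn [0.5978 0.0078 0.05  ]
stir [0.5031 0.31   0.059 ] [0.5037 0.3102 0.058 ]
[[0.6828, 0.1013, 0.014], [0.673, -0.0971, 0.014], [0.4969, -0.0866, 0.014], [0.5086, 0.1104, 0.014]] [0.5903 0.007  0.014 ]
rack yaw -3.1951078933741104 -3.113524834820652 0.1753557586383301 0.19801457457162205
(-50, 0) [0.5404 0.0097]
(-12, 54) [0.5813 0.0616]
(-12, -54) [ 0.5754 -0.0463]
(8, 0) [0.5983 0.0066]
(53, 70) [0.647 0.074]
(53, -70) [ 0.6394 -0.0658]
tray [ 0.5141 -0.307   0.012 ] [[0.5602, -0.1699, 0.012], [0.6021, -0.422, 0.012], [0.4679, -0.4449, 0.012], [0.426, -0.1911, 0.012]]
9.406117746933116 9.332443962177884 0.13598239885391872 0.25635363076909606
85 [ 0.5002 -0.2231]
0 [ 0.5141 -0.307 ]
-85 [ 0.528  -0.3908]
```

Heights match the text: caps 0.124, lids about 0.048, plate 0.059. The rack and tray sizes also agree. I'll turn the tool to yaw 90, so tool x = world y, tool y = world x and tool z = down.

```bash
python3 -m crank '[[0,0,0,0,0,-10,0],[0,0,0,0,0,-20,0],[0,0,0,0,0,-30,0],[0,0,0,0,0,-40,0],[0,0,0,0,0,-50,0]]' 50
python3 -m crank '[[0,0,0,0,0,-10,0],[0,0,0,0,0,-20,0],[0,0,0,0,0,-23.3,0],[0,0,0,0,0,-23.3,0],[0,0,0,0,0,-23.3,0]]'
```

```text
time_s: 0.92
tcp_pos: [0.1648, -0.5508, 0.2312]
eef_rot: [-180.0, -0.0, 67.0]
force: [-1.3, -0.4, 0.1]
width: 0.0852
gripper_force: 0.0
time_s: 1.55
tcp_pos: [0.1649, -0.5509, 0.2313]
eef_rot: [180.0, -0.0, 89.9]
force: [1.5, 0.4, -0.3]
width: 0.0854
gripper_force: 0.0
```

```bash
python3 -m crank '[[4,3.2,0,0,0,0,0],[8,6.5,0,0,0,0,0],[12,9.8,0,0,0,0,0],[16.8,13.6,0,0,0,0,0]]'
python3 -m crank '[[4,3.2,0,0,0,0,0],[8,6.5,0,0,0,0,0],[12,9.8,0,0,0,0,0],[16.8,13.6,0,0,0,0,0]]'
python3 -m crank '[[4,3.2,0,0,0,0,0],[8,6.5,0,0,0,0,0],[12,9.8,0,0,0,0,0],[16.8,13.7,0,0,0,0,0],[16.8,13.7,0,0,0,0,0]]'
python3 - <<'E'
from h import *
f=grab_frame("wrist");g=f["color"][:,:,::-1].copy()
for n,X in dict(r=(.581,.0605,.124),b=(.5752,-.047,.124),y=(.5409,.0098,.124),g=(.5978,.0078,.05),tcp=get_state()["tcp_pos"]).items():
    p=proj(f,X);print(n,p.round(1));cv2.drawMarker(g,tuple(int(v) for v in p.round()),(255,255,255),1,8)
cv2.imwrite("pics/w1.png",g)
E
```

```text
time_s: 2.05
tcp_pos: [0.3019, -0.3822, 0.2314]
eef_rot: [180.0, 0.1, 89.8]
force: [0.9, -0.2, 0.5]
width: 0.0855
gripper_force: 0.0
time_s: 2.55
tcp_pos: [0.4381, -0.2141, 0.2316]
eef_rot: [180.0, 0.1, 89.9]
force: [0.8, -0.6, 0.5]
width: 0.085
gripper_force: 0.0
time_s: 3.18
tcp_pos: [0.5764, -0.0437, 0.2308]
eef_rot: [179.9, -0.1, 90.2]
force: [-0.8, -0.7, 0.2]
width: 0.0854
gripper_force: 0.0
r [260.9  73.6]
b [253.9 191.1]
y [217.1 132.7]
g [273.3 128.4]
tcp [252.7 243.4]
```

View pics/w1.png

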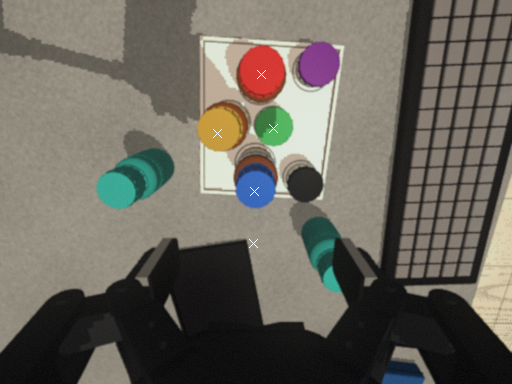

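The wrist view shows blue cap (255,188), red (262,72), yellow (220,128) and green (273,126). All are within about 4 px of the projected positions, so I grasp blue.

```bash
python3 -m crank '[[-0.2,-0.1,4,0,0,0,0],[-0.2,-0.1,8,0,0,0,0],[-0.2,-0.1,11,0,0,0,0],[-0.2,-0.1,13,0,0,0,0],[-0.2,-0.1,14.3,0,0,0,0]]'
python3 -m crank '[[0,0,0,0,0,0,100],[0,0,0,0,0,0,255],[0,0,0,0,0,0,255],[0,0,0,0,0,0,255],[0,0,0,0,0,0,255]]' 50
python3 -m crank '[[0,0,0,0,0,0,255],[0,0,-1,0,0,0,255],[0,0,-3,0,0,0,255]]'
```

```text
time_s: 3.85
tcp_pos: [0.572, -0.0503, 0.0874]
eef_rot: [-179.9, 0.0, 89.9]
force: [0.2, -0.2, 0.1]
width: 0.0855
gripper_force: 0.0
time_s: 4.47
tcp_pos: [0.5743, -0.0494, 0.0896]
eef_rot: [179.8, 0.0, 90.0]
force: [0.7, 0.4, 6.4]
width: 0.0388
gripper_force: 50.1
time_s: 4.85
tcp_pos: [0.5717, -0.0487, 0.1176]
eef_rot: [-179.8, -0.0, 90.0]
force: [-0.2, 0.1, -1.8]
width: 0.0388
gripper_force: 50.4
```

```bash
python3 -m crank '[[0,0,-3,0,0,0,255],[0,0,-6,0,0,0,255],[0,0,-9,0,0,0,255],[0,0,-11,0,0,0,255]]'
python3 -m crank '[[-3,-0.4,0,0,0,0,255],[-7,-0.9,0,0,0,0,255],[-11,-1.4,0,0,0,0,255],[-15,-2,0,0,0,0,255],[-18,-2.3,0,0,0,0,255]]'
python3 -m crank '[[-4,-0.5,0,0,0,0,255],[-8,-1,0,0,0,0,255],[-12,-1.6,0,0,0,0,255],[-15,-2,0,0,0,0,255],[-16.3,-2.2,0,0,0,0,255]]'
python3 -m crank '[[0,0,3,0,0,0,255],[0,0,7,0,0,0,255],[0,0,10,0,0,0,255],[0,0,12,0,0,0,255],[0,0,13.2,0,0,0,255]]'
python3 -m crank '[[0,0,0.4,0,0,0,255],[0,0,0.8,0,0,0,255],[0,0,0.95,0,0,0,255],[0,0,0.95,0,0,0,255]]'
```

```text
time_s: 5.35
tcp_pos: [0.573, -0.049, 0.2297]
eef_rot: [180.0, 0.0, 90.0]
force: [0.1, -0.3, -1.1]
width: 0.0383
gripper_force: 50.5
time_s: 5.98
tcp_pos: [0.5491, -0.2304, 0.228]
eef_rot: [-179.9, -0.0, 89.9]
force: [0.3, 0.4, -2.2]
width: 0.039
gripper_force: 50.6
time_s: 6.6
tcp_pos: [0.5272, -0.3933, 0.2277]
eef_rot: [-179.9, -0.1, 89.9]
force: [-0.2, 0.7, -1.7]
width: 0.0391
gripper_force: 50.6
time_s: 7.22
tcp_pos: [0.5276, -0.3906, 0.0951]
eef_rot: [-179.9, -0.1, 90.0]
force: [0.0, 0.0, -1.7]
width: 0.0387
gripper_force: 50.6
time_s: 7.72
tcp_pos: [0.5283, -0.3924, 0.0876]
eef_rot: [179.9, 0.1, 90.0]
force: [0.1, 0.7, -0.3]
width: 0.0389
gripper_force: 50.5
```

Force is down to -0.3 N, so blue is on the tray. I release, rise, and move to red. Commanded position is (.528,-.3919,.0868); red's target is (.581,.0605).

```bash
python3 -m crank '[[0,0,0.05,0,0,0,230],[0,0,0.05,0,0,0,120],[0,0,0.05,0,0,0,0],[0,0,0.05,0,0,0,0],[0,0,0.05,0,0,0,0]]'
python3 -m crank '[[0,0,-1,0,0,0,0],[0,0,-5,0,0,0,0],[0,0,-10,0,0,0,0],[0,0,-14.2,0,0,0,0],[0,0,-14.2,0,0,0,0]]'
python3 -m crank '[[-0,0,0,0,0,0,0],[5,0.6,0,0,0,0,0],[10,1.2,0,0,0,0,0],[15,1.8,0,0,0,0,0],[20,2.4,0,0,0,0,0]]'
python3 - <<'E'
from h import *
cv2.imwrite("pics/w2.png",grab_frame("top")["color"][120:280,180:460,::-1].repeat(2,0).repeat(2,1))
E
```

```text
time_s: 8.35
tcp_pos: [0.528, -0.3921, 0.0862]
eef_rot: [-180.0, -0.0, 90.0]
force: [-0.2, 0.4, -0.3]
width: 0.0859
gripper_force: 0.0
time_s: 8.98
tcp_pos: [0.5298, -0.3937, 0.2339]
eef_rot: [179.6, 0.4, 90.0]
force: [-0.2, 0.1, -0.1]
width: 0.0854
gripper_force: 0.0
time_s: 9.6
tcp_pos: [0.5512, -0.1902, 0.2264]
eef_rot: [-179.8, -0.1, 89.9]
force: [0.6, -0.1, 0.6]
width: 0.0856
gripper_force: 0.0
```

View pics/w2.png

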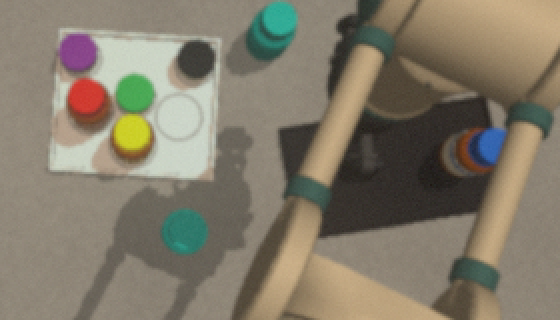

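Blue stands upright on the tray at about crop (490,147), and its ring (180,117) in the rack is empty. Red is next.

```bash
python3 -m crank '[[5,0.6,0,0,0,0,0],[11,1.2,0,0,0,0,0],[17,1.9,0,0,0,0,0],[22,2.6,0,0,0,0,0],[25.2,2.9,0,0,0,0,0]]'
python3 -m crank '[[0,0,0,0,0,0,0],[0,0,5,0,0,0,0],[0,0,10,0,0,0,0],[0,0,13,0,0,0,0],[0,0,14,0,0,0,0]]'
python3 -m crank '[[0,0,0,0,0,0,0],[0,0,0,0,0,0,100],[0,0,0,0,0,0,255],[0,0,0,0,0,0,255],[0,0,0,0,0,0,255]]' 50
python3 -m crank '[[0,0,0,0,0,0,255],[0,0,-1,0,0,0,255],[0,0,-5,0,0,0,255],[0,0,-10,0,0,0,255],[0,0,-14,0,0,0,255]]'
```

```text
time_s: 10.28
tcp_pos: [0.5803, 0.0622, 0.2265]
eef_rot: [-179.8, -0.0, 90.1]
force: [0.7, -0.7, -0.5]
width: 0.0857
gripper_force: 0.0
time_s: 10.9
tcp_pos: [0.5791, 0.0585, 0.0854]
eef_rot: [-179.7, 0.0, 89.9]
force: [0.0, 0.2, 1.1]
width: 0.0855
gripper_force: 0.0
time_s: 11.52
tcp_pos: [0.5818, 0.0598, 0.0896]
eef_rot: [179.9, 0.0, 90.0]
force: [-1.4, 0.5, 7.1]
width: 0.0388
gripper_force: 50.0
time_s: 12.15
tcp_pos: [0.5813, 0.0599, 0.2302]
eef_rot: [179.9, 0.0, 90.0]
force: [0.5, 0.4, -2.7]
width: 0.0385
gripper_force: 51.1
```

```bash
python3 -m crank '[[-3,-0.5,0,0,0,0,255],[-7,-1.2,0,0,0,0,255],[-11,-2,0,0,0,0,255],[-15,-2.7,0,0,0,0,255],[-19,-3.4,0,0,0,0,255]]'
python3 -m crank '[[-4,-0.7,0,0,0,0,255],[-9,-1.6,0,0,0,0,255],[-13,-2.4,0,0,0,0,255],[-16.5,-3,0,0,0,0,255],[-17.7,-3.3,0,0,0,0,255]]'
python3 -m crank '[[0,0,3,0,0,0,255],[0,0,7,0,0,0,255],[0,0,10,0,0,0,255],[0,0,12,0,0,0,255],[0,0,13.2,0,0,0,255]]'
python3 -m crank '[[0,0,0.4,0,0,0,255],[0,0,0.8,0,0,0,255],[0,0,0.95,0,0,0,255],[0,0,0.95,0,0,0,255]]'
python3 -m crank '[[0,0,0.05,0,0,0,230],[0,0,0.05,0,0,0,120],[0,0,0.05,0,0,0,0],[0,0,0.05,0,0,0,0],[0,0,0.05,0,0,0,0]]'
python3 -m crank '[[0,0,-1,0,0,0,0],[0,0,-5,0,0,0,0],[0,0,-10,0,0,0,0],[0,0,-14.2,0,0,0,0],[0,0,-14.2,0,0,0,0]]'
```

```text
time_s: 12.78
tcp_pos: [0.5465, -0.1312, 0.2282]
eef_rot: [-180.0, -0.0, 90.0]
force: [0.1, -0.2, -2.4]
width: 0.0391
gripper_force: 51.2
time_s: 13.4
tcp_pos: [0.5134, -0.3089, 0.2279]
eef_rot: [-180.0, -0.0, 89.8]
force: [-0.2, 0.7, -2.1]
width: 0.0389
gripper_force: 51.2
time_s: 14.02
tcp_pos: [0.5137, -0.3057, 0.0951]
eef_rot: [-179.9, -0.1, 90.0]
force: [0.4, -0.1, -1.9]
width: 0.0388
gripper_force: 51.1
time_s: 14.52
tcp_pos: [0.5144, -0.3074, 0.0877]
eef_rot: [179.9, 0.1, 90.0]
force: [0.1, 0.7, 0.0]
width: 0.0384
gripper_force: 51.4
time_s: 15.15
tcp_pos: [0.514, -0.3071, 0.0862]
eef_rot: [-180.0, -0.0, 90.0]
force: [-0.2, -0.2, -0.4]
width: 0.0854
gripper_force: 0.0
time_s: 15.78
tcp_pos: [0.516, -0.3086, 0.2334]
eef_rot: [179.6, 0.3, 90.0]
force: [-0.2, 0.8, 0.3]
width: 0.0856
gripper_force: 0.0
```

```bash
python3 -m crank '[[2,0.2,0,0,0,0,0],[6,0.6,0,0,0,0,0],[11,1.2,0,0,0,0,0],[15,1.6,0,0,0,0,0],[19,2,0,0,0,0,0]]'
python3 -m crank '[[4,0.3,0,0,0,0,0],[8,0.6,0,0,0,0,0],[11,0.7,0,0,0,0,0],[12.8,0.8,0,0,0,0,0],[12.8,0.8,0,0,0,0,0]]'
python3 -m crank '[[0,0,0,0,0,0,0],[0,0,5,0,0,0,0],[0,0,10,0,0,0,0],[0,0,13,0,0,0,0],[0,0,14,0,0,0,0]]'
python3 -m crank '[[0,0,0,0,0,0,0],[0,0,0,0,0,0,100],[0,0,0,0,0,0,255],[0,0,0,0,0,0,255],[0,0,0,0,0,0,255]]' 50
python3 -m crank '[[0,0,0,0,0,0,255],[0,0,-1,0,0,0,255],[0,0,-5,0,0,0,255],[0,0,-10,0,0,0,255],[0,0,-14,0,0,0,255]]'
```

```text
time_s: 16.4
tcp_pos: [0.5327, -0.114, 0.2266]
eef_rot: [-179.8, -0.1, 90.0]
force: [0.3, -0.4, 0.5]
width: 0.0854
gripper_force: 0.0
time_s: 17.02
tcp_pos: [0.5415, 0.0121, 0.2274]
eef_rot: [-179.9, 0.0, 90.1]
force: [-0.4, -0.1, -1.5]
width: 0.0856
gripper_force: 0.0
time_s: 17.65
tcp_pos: [0.5409, 0.0097, 0.0864]
eef_rot: [-179.8, -0.0, 89.9]
force: [0.2, 0.0, 0.4]
width: 0.0854
gripper_force: 0.0
time_s: 18.27
tcp_pos: [0.5427, 0.0108, 0.0895]
eef_rot: [179.9, 0.0, 90.0]
force: [-2.7, -0.9, 6.4]
width: 0.039
gripper_force: 49.9
time_s: 18.9
tcp_pos: [0.5423, 0.0109, 0.2303]
eef_rot: [179.9, 0.0, 90.0]
force: [0.2, -0.2, -1.8]
width: 0.0388
gripper_force: 51.2
```

```bash
python3 -m crank '[[-3,-0.5,0,0,0,0,255],[-7,-1.2,0,0,0,0,255],[-11,-2,0,0,0,0,255],[-15,-2.7,0,0,0,0,255],[-19,-3.4,0,0,0,0,255]]'
python3 -m crank '[[-2.5,-0.5,0,0,0,0,255],[-4,-0.7,0,0,0,0,255],[-4.4,-0.8,0,0,0,0,255],[-4.4,-0.8,0,0,0,0,255]]'
python3 -m crank '[[0,0,3,0,0,0,255],[0,0,7,0,0,0,255],[0,0,10,0,0,0,255],[0,0,12,0,0,0,255],[0,0,13.2,0,0,0,255]]'
python3 -m crank '[[0,0,0.4,0,0,0,255],[0,0,0.8,0,0,0,255],[0,0,0.95,0,0,0,255],[0,0,0.95,0,0,0,255]]'
python3 -m crank '[[0,0,0.05,0,0,0,230],[0,0,0.05,0,0,0,120],[0,0,0.05,0,0,0,0],[0,0,0.05,0,0,0,0],[0,0,0.05,0,0,0,0]]'
python3 -m crank '[[0,0,-1,0,0,0,0],[0,0,-5,0,0,0,0],[0,0,-10,0,0,0,0],[0,0,-14.2,0,0,0,0],[0,0,-14.2,0,0,0,0]]'
python3 -m crank '[[3,1.2,0,0,0,0,0],[8,3.4,0,0,0,0,0],[13,5.5,0,0,0,0,0],[17,7.3,0,0,0,0,0],[17,7.3,0,0,0,0,0]]'
python3 - <<'E'
from h import *
f=grab_frame("side");cv2.imwrite("pics/s3.png",f["color"][130:260,190:320,::-1].repeat(4,0).repeat(4,1))
f=grab_frame("wrist");g=f["color"][:,:,::-1].copy();print(proj(f,(.5978,.0078,.05)));cv2.imwrite("pics/w3.png",g)
E
```

```text
time_s: 19.52
tcp_pos: [0.5075, -0.1801, 0.2283]
eef_rot: [-180.0, -0.0, 90.0]
force: [0.2, 0.8, -1.6]
width: 0.0389
gripper_force: 51.3
time_s: 20.02
tcp_pos: [0.5001, -0.2224, 0.2282]
eef_rot: [-180.0, -0.0, 90.0]
force: [0.3, 0.2, -3.3]
width: 0.0388
gripper_force: 51.3
time_s: 20.65
tcp_pos: [0.4999, -0.2218, 0.0953]
eef_rot: [-179.9, -0.1, 90.0]
force: [0.6, -0.4, -2.1]
width: 0.0388
gripper_force: 51.2
time_s: 21.15
tcp_pos: [0.5005, -0.2234, 0.0876]
eef_rot: [179.9, 0.0, 90.0]
force: [0.3, 0.9, 0.8]
width: 0.0389
gripper_force: 51.6
time_s: 21.78
tcp_pos: [0.5001, -0.2232, 0.0862]
eef_rot: [-180.0, 0.0, 90.0]
force: [-0.1, -0.7, 0.6]
width: 0.0848
gripper_force: 0.0
time_s: 22.4
tcp_pos: [0.5022, -0.2244, 0.2329]
eef_rot: [179.5, 0.3, 90.0]
force: [0.6, -0.5, -0.3]
width: 0.0854
gripper_force: 0.0
time_s: 23.02
tcp_pos: [0.5734, -0.0503, 0.2272]
eef_rot: [-179.9, -0.1, 90.2]
force: [-0.8, -0.6, -0.2]
width: 0.0856
gripper_force: 0.0
[277.16675558 121.28808429]
```

View pics/s3.png

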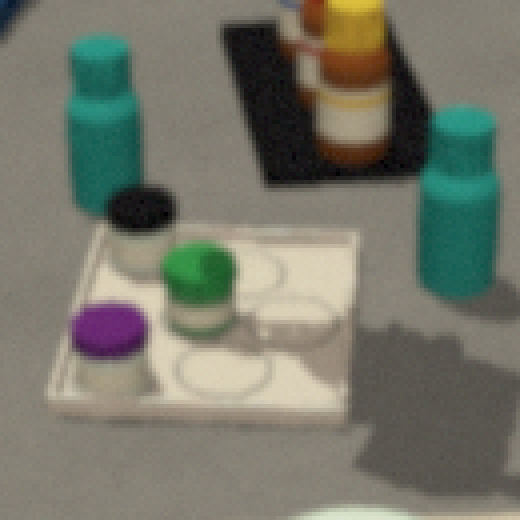

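View pics/w3.png

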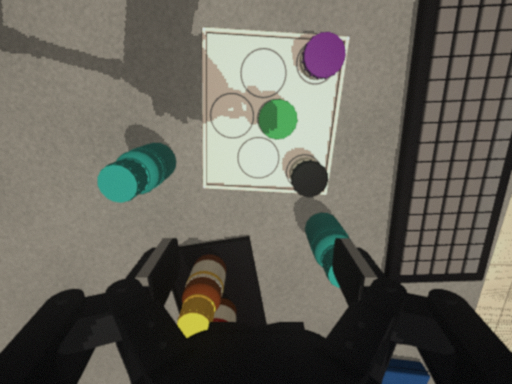

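The side crop shows the tray bottles upright (yellow at (355,90), red and blue behind it). The green jar is at (198,262) with all three bottle rings empty. In the wrist view the green lid is at (277,118) against (277,121) predicted.

```bash
python3 - <<'E'
from h import *
T=grab_frame("top");S=grab_frame("side")
print(tri([(T,(289.5/5.5-.5+195,228.5/5.5-.5+125)),(S,(198.5/4-.5+190,262.5/4-.5+130))]).round(4))
E
python3 -m crank '[[3,1.2,0,0,0,0,0],[6.1,2.5,0,0,0,0,0],[6.1,2.5,4,0,0,0,0],[6.1,2.5,9,0,0,0,0],[6.1,2.5,14,0,0,0,0]]'
```

```text
[0.5982 0.0078 0.0489]
time_s: 23.85
tcp_pos: [0.5981, 0.0063, 0.0873]
eef_rot: [179.9, 0.0, 89.9]
force: [-0.9, 0.4, -0.9]
width: 0.0852
gripper_force: 0.0
```

```bash
python3 -m crank '[[0,0,3,0,0,0,0],[0,0,5.5,0,0,0,0],[0,0,6.8,0,0,0,0],[0,0,7,0,0,0,0],[0,0,7,0,0,0,0]]'
python3 -m crank '[[0,0,0,0,0,0,100],[0,0,0,0,0,0,255],[0,0,0,0,0,0,255],[0,0,0,0,0,0,255],[0,0,0,0,0,0,255]]' 40
python3 -m crank '[[0,0,0,0,0,0,255],[0,0,-1,0,0,0,255],[0,0,-4,0,0,0,255],[0,0,-8,0,0,0,255],[0,0,-12,0,0,0,255]]'
```

```text
time_s: 24.48
tcp_pos: [0.5989, 0.0073, 0.0191]
eef_rot: [179.9, 0.0, 89.9]
force: [0.5, -0.4, 0.2]
width: 0.0853
gripper_force: 0.0
time_s: 25.1
tcp_pos: [0.5988, 0.0078, 0.0192]
eef_rot: [179.9, 0.0, 90.0]
force: [-1.0, -0.3, 5.3]
width: 0.0447
gripper_force: 40.5
time_s: 25.72
tcp_pos: [0.5978, 0.0079, 0.1393]
eef_rot: [-180.0, -0.0, 90.0]
force: [-0.2, -0.2, -1.6]
width: 0.0446
gripper_force: 41.0
```

```bash
python3 -m crank '[[3,-1,0,0,0,0,255],[7,-2.2,0,0,0,0,255],[11,-3.5,0,0,0,0,255],[15,-4.7,0,0,0,0,255],[19,-6,0,0,0,0,255]]'
python3 -m crank '[[4,-1.2,0,0,0,0,255],[8,-2.5,0,0,0,0,255],[10.5,-3.3,0,0,0,0,255],[11.2,-3.5,0,0,0,0,255],[11.2,-3.5,0,0,0,0,255]]'
python3 -m crank '[[0,0,2,0,0,0,255],[0,0,4,0,0,0,255],[0,0,5.5,0,0,0,255],[0,0,6,0,0,0,255],[0,0,6,0,0,0,255]]'
python3 - <<'E'
from h import *
f=grab_frame("side");cv2.imwrite("pics/s4.png",f["color"][210:330,220:350,::-1].repeat(4,0).repeat(4,1))
E
```

```text
time_s: 26.35
tcp_pos: [0.5377, 0.199, 0.1384]
eef_rot: [-180.0, 0.0, 90.0]
force: [0.0, 0.5, -0.8]
width: 0.0446
gripper_force: 41.0
time_s: 26.98
tcp_pos: [0.5034, 0.3096, 0.1382]
eef_rot: [-180.0, 0.0, 90.0]
force: [0.2, -0.1, 0.2]
width: 0.045
gripper_force: 41.0
time_s: 27.6
tcp_pos: [0.5037, 0.3095, 0.0782]
eef_rot: [-180.0, 0.0, 89.9]
force: [0.2, 0.5, -0.3]
width: 0.0446
gripper_force: 41.0
```

View pics/s4.png

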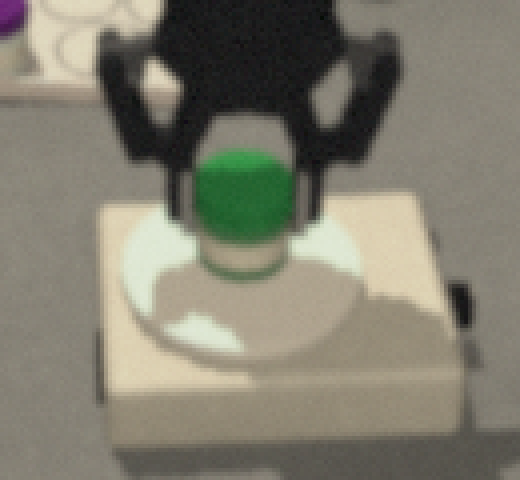

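The green jar (245,195) hangs upright just above the middle of the plate (242,275). I lower it in small steps and watch the force.

```bash
python3 -m crank '[[0,0,0.3,0,0,0,255],[0,0,0.6,0,0,0,255],[0,0,0.6,0,0,0,255]]'
python3 -m crank '[[0,0,0.1,0,0,0,255],[0,0,0.15,0,0,0,255],[0,0,0.15,0,0,0,255]]'
```

```text
time_s: 28.02
tcp_pos: [0.5033, 0.3099, 0.0721]
eef_rot: [-180.0, 0.0, 90.0]
force: [0.2, -0.4, -1.0]
width: 0.0447
gripper_force: 41.0
time_s: 28.4
tcp_pos: [0.5035, 0.31, 0.0712]
eef_rot: [180.0, -0.0, 90.0]
force: [-0.7, -1.3, 4.3]
width: 0.0448
gripper_force: 41.3
```

```bash
python3 -m crank '[[0,0,0,0,0,0,230],[0,0,0,0,0,0,120],[0,0,0,0,0,0,0],[0,0,0,0,0,0,0],[0,0,0,0,0,0,0]]'
python3 -m crank '[[0,0,-1,0,0,0,0],[0,0,-5,0,0,0,0],[0,0,-10,0,0,0,0],[0,0,-14,0,0,0,0],[0,0,-15.75,0,0,0,0]]'
python3 -m crank '[[-3,0,0,0,0,0,0],[-8,0,0,0,0,0,0],[-13,0,0,0,0,0,0],[-18,-0.1,0,0,0,0,0],[-23,-0.1,0,0,0,0,0]]'
python3 -m crank '[[-5,0,0,0,0,0,0],[-10,0,0,0,0,0,0],[-15,0,0,0,0,0,0],[-20,-0.1,0,0,0,0,0],[-25,-0.1,0,0,0,0,0]]'
python3 -m crank '[[-3,-0.1,0,0,0,0,0],[-5.3,-0.1,0,0,0,0,0],[-5.3,-0.1,0,0,0,0,0]]'
python3 - <<'E'
from h import *
a=grab_frame("top");
cv2.imwrite("pics/t5.png",cv2.resize(a["color"][125:260,80:215,::-1],None,fx=4,fy=4,interpolation=2))
print(proj(a,(.5033,.31,.058)),proj(a,(.5033,.31,.102)))
E
```

```text
time_s: 29.02
tcp_pos: [0.5034, 0.3098, 0.0704]
eef_rot: [-180.0, 0.0, 90.0]
force: [-0.1, 0.1, 0.6]
width: 0.0853
gripper_force: 0.0
time_s: 29.65
tcp_pos: [0.5046, 0.3104, 0.2322]
eef_rot: [179.7, -0.1, 90.0]
force: [-0.4, -0.8, -0.1]
width: 0.0854
gripper_force: 0.0
time_s: 30.28
tcp_pos: [0.5022, 0.0784, 0.2291]
eef_rot: [179.9, 0.0, 90.0]
force: [0.4, -0.3, 0.1]
width: 0.0854
gripper_force: 0.0
time_s: 30.9
tcp_pos: [0.501, -0.1718, 0.2292]
eef_rot: [179.9, 0.0, 90.0]
force: [1.0, 0.7, 0.4]
width: 0.0854
gripper_force: 0.0
time_s: 31.28
tcp_pos: [0.5002, -0.2242, 0.2285]
eef_rot: [180.0, 0.0, 89.9]
force: [0.1, 0.2, 0.1]
width: 0.0853
gripper_force: 0.0
[115.93397764 204.65843887] [110.0408115  203.04321519]
```

View pics/t5.png

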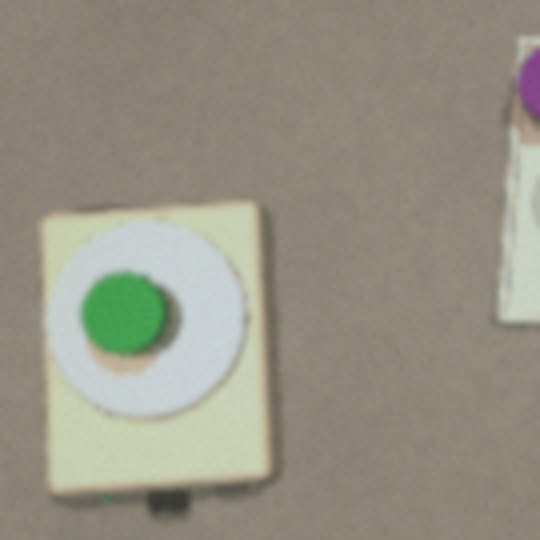

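The green lid at crop (124,313), i.e. (110.9,203.1) full-size, against the expected (110.0,203.0): about 2 mm off centre. Yellow goes back next.

```bash
python3 -m crank '[[0,0,4,0,0,0,0],[0,0,9,0,0,0,0],[0,0,12.5,0,0,0,0],[0,0,14.2,0,0,0,0],[0,0,14.2,0,0,0,0]]'
python3 -m crank '[[0,0,0,0,0,0,100],[0,0,0,0,0,0,255],[0,0,0,0,0,0,255],[0,0,0,0,0,0,255],[0,0,0,0,0,0,255]]' 50
python3 -m crank '[[0,0,0,0,0,0,255],[0,0,-1,0,0,0,255],[0,0,-5,0,0,0,255],[0,0,-10,0,0,0,255],[0,0,-14.2,0,0,0,255]]'
python3 -m crank '[[3,0.5,0,0,0,0,255],[7,1.2,0,0,0,0,255],[11,2,0,0,0,0,255],[15,2.7,0,0,0,0,255],[19,3.4,0,0,0,0,255]]'
python3 -m crank '[[2.5,0.5,0,0,0,0,255],[4,0.7,0,0,0,0,255],[4.4,0.8,0,0,0,0,255],[4.4,0.8,0,0,0,0,255]]'
python3 -m crank '[[0,0,3,0,0,0,255],[0,0,7,0,0,0,255],[0,0,10,0,0,0,255],[0,0,12,0,0,0,255],[0,0,13.2,0,0,0,255]]'
python3 -m crank '[[0,0,0.4,0,0,0,255],[0,0,0.7,0,0,0,255],[0,0,0.8,0,0,0,255],[0,0,0.8,0,0,0,255]]'
```

```text
time_s: 31.95
tcp_pos: [0.4992, -0.221, 0.0852]
eef_rot: [-179.8, -0.1, 90.0]
force: [1.3, 0.4, 0.6]
width: 0.0856
gripper_force: 0.0
time_s: 32.58
tcp_pos: [0.5005, -0.2234, 0.0875]
eef_rot: [179.9, 0.1, 89.9]
force: [-1.4, 0.4, 6.2]
width: 0.0388
gripper_force: 49.8
time_s: 33.2
tcp_pos: [0.5, -0.2231, 0.2302]
eef_rot: [180.0, 0.0, 90.0]
force: [0.4, 0.2, -2.8]
width: 0.0392
gripper_force: 51.1
time_s: 33.83
tcp_pos: [0.534, -0.0318, 0.2283]
eef_rot: [-180.0, -0.0, 89.9]
force: [0.1, 0.1, -1.9]
width: 0.0388
gripper_force: 51.2
time_s: 34.33
tcp_pos: [0.5421, 0.0103, 0.2282]
eef_rot: [-180.0, 0.0, 90.0]
force: [0.1, -0.9, -2.7]
width: 0.0389
gripper_force: 51.2
time_s: 34.95
tcp_pos: [0.5417, 0.0098, 0.0952]
eef_rot: [-179.9, 0.0, 89.9]
force: [0.6, -0.9, -2.8]
width: 0.0386
gripper_force: 51.1
time_s: 35.45
tcp_pos: [0.5429, 0.0107, 0.0895]
eef_rot: [179.9, 0.0, 90.0]
force: [-2.0, -0.1, 4.7]
width: 0.0389
gripper_force: 51.7
```

```bash
python3 -m crank '[[0,0,0,0,0,0,230],[0,0,0,0,0,0,120],[0,0,0,0,0,0,0],[0,0,0,0,0,0,0],[0,0,0,0,0,0,0]]'
python3 -m crank '[[0,0,-1,0,0,0,0],[0,0,-5,0,0,0,0],[0,0,-10,0,0,0,0],[0,0,-14,0,0,0,0],[0,0,-14,0,0,0,0]]'
python3 -m crank '[[-2,-0.2,0,0,0,0,0],[-6,-0.6,0,0,0,0,0],[-11,-1.2,0,0,0,0,0],[-15,-1.6,0,0,0,0,0],[-19,-2,0,0,0,0,0]]'
python3 -m crank '[[-4,-0.3,0,0,0,0,0],[-8,-0.6,0,0,0,0,0],[-11,-0.7,0,0,0,0,0],[-12.8,-0.8,0,0,0,0,0],[-12.8,-0.8,0,0,0,0,0]]'
python3 -m crank '[[0,0,4,0,0,0,0],[0,0,9,0,0,0,0],[0,0,12.5,0,0,0,0],[0,0,14.2,0,0,0,0],[0,0,14.2,0,0,0,0]]'
python3 -m crank '[[0,0,0,0,0,0,100],[0,0,0,0,0,0,255],[0,0,0,0,0,0,255],[0,0,0,0,0,0,255],[0,0,0,0,0,0,255]]' 50
python3 -m crank '[[0,0,0,0,0,0,255],[0,0,-1,0,0,0,255],[0,0,-5,0,0,0,255],[0,0,-10,0,0,0,255],[0,0,-14.2,0,0,0,255]]'
python3 -m crank '[[3,0.5,0,0,0,0,255],[7,1.2,0,0,0,0,255],[11,2,0,0,0,0,255],[15,2.7,0,0,0,0,255],[19,3.4,0,0,0,0,255]]'
python3 -m crank '[[4,0.7,0,0,0,0,255],[9,1.6,0,0,0,0,255],[13,2.4,0,0,0,0,255],[16.5,3,0,0,0,0,255],[17.7,3.3,0,0,0,0,255]]'
python3 -m crank '[[0,0,3,0,0,0,255],[0,0,7,0,0,0,255],[0,0,10,0,0,0,255],[0,0,12,0,0,0,255],[0,0,13.2,0,0,0,255]]'
python3 -m crank '[[0,0,0.4,0,0,0,255],[0,0,0.7,0,0,0,255],[0,0,0.8,0,0,0,255],[0,0,0.8,0,0,0,255]]'
```

```text
time_s: 36.08
tcp_pos: [0.5423, 0.0109, 0.0881]
eef_rot: [-180.0, 0.0, 90.0]
force: [-0.4, 0.2, -0.0]
width: 0.0856
gripper_force: 0.0
time_s: 36.7
tcp_pos: [0.5446, 0.0107, 0.2327]
eef_rot: [179.5, 0.1, 90.0]
force: [1.4, 0.5, -0.4]
width: 0.0853
gripper_force: 0.0
time_s: 37.33
tcp_pos: [0.5203, -0.1814, 0.2264]
eef_rot: [-179.8, -0.1, 89.9]
force: [0.4, -0.2, 0.2]
width: 0.0859
gripper_force: 0.0
time_s: 37.95
tcp_pos: [0.5131, -0.3081, 0.227]
eef_rot: [-179.9, -0.1, 89.8]
force: [0.5, -0.1, -0.1]
width: 0.0853
gripper_force: 0.0
time_s: 38.58
tcp_pos: [0.5129, -0.305, 0.0847]
eef_rot: [-179.8, -0.2, 90.0]
force: [0.2, 0.0, -0.2]
width: 0.0856
gripper_force: 0.0
time_s: 39.2
tcp_pos: [0.5145, -0.3075, 0.0876]
eef_rot: [179.9, 0.1, 90.0]
force: [-1.2, 0.8, 6.1]
width: 0.0388
gripper_force: 50.0
time_s: 39.83
tcp_pos: [0.514, -0.3071, 0.2301]
eef_rot: [180.0, 0.0, 90.0]
force: [0.7, -1.0, -2.5]
width: 0.0388
gripper_force: 51.0
time_s: 40.45
tcp_pos: [0.5479, -0.1158, 0.2282]
eef_rot: [-180.0, -0.0, 89.9]
force: [0.2, -0.1, -2.3]
width: 0.0389
gripper_force: 51.1
time_s: 41.08
tcp_pos: [0.581, 0.0618, 0.2281]
eef_rot: [-180.0, -0.0, 90.1]
force: [-0.4, -0.4, -2.7]
width: 0.0391
gripper_force: 51.1
time_s: 41.7
tcp_pos: [0.5806, 0.059, 0.0951]
eef_rot: [-179.9, 0.0, 89.9]
force: [-0.3, -1.1, -1.8]
width: 0.0388
gripper_force: 51.0
time_s: 42.2
tcp_pos: [0.5819, 0.0597, 0.0896]
eef_rot: [179.9, 0.0, 90.0]
force: [-2.2, -0.4, 4.5]
width: 0.0389
gripper_force: 51.5
```

```bash
python3 -m crank '[[0,0,0,0,0,0,230],[0,0,0,0,0,0,120],[0,0,0,0,0,0,0],[0,0,0,0,0,0,0],[0,0,0,0,0,0,0]]'
python3 -m crank '[[0,0,-1,0,0,0,0],[0,0,-5,0,0,0,0],[0,0,-10,0,0,0,0],[0,0,-14,0,0,0,0],[0,0,-14,0,0,0,0]]'
python3 -m crank '[[-3,-0.4,0,0,0,0,0],[-8,-1,0,0,0,0,0],[-13,-1.6,0,0,0,0,0],[-18,-2.2,0,0,0,0,0],[-23,-2.8,0,0,0,0,0]]'
python3 -m crank '[[-5,-0.6,0,0,0,0,0],[-11,-1.2,0,0,0,0,0],[-17,-1.9,0,0,0,0,0],[-22.2,-2.5,0,0,0,0,0],[-22.2,-2.5,0,0,0,0,0]]'
python3 -m crank '[[0,0,4,0,0,0,0],[0,0,9,0,0,0,0],[0,0,12.5,0,0,0,0],[0,0,14.2,0,0,0,0],[0,0,14.2,0,0,0,0]]'
python3 -m crank '[[0,0,0,0,0,0,100],[0,0,0,0,0,0,255],[0,0,0,0,0,0,255],[0,0,0,0,0,0,255],[0,0,0,0,0,0,255]]' 50
python3 -m crank '[[0,0,0,0,0,0,255],[0,0,-1,0,0,0,255],[0,0,-5,0,0,0,255],[0,0,-10,0,0,0,255],[0,0,-14.2,0,0,0,255]]'
python3 -m crank '[[3,0.4,0,0,0,0,255],[7,0.9,0,0,0,0,255],[11,1.4,0,0,0,0,255],[15,2,0,0,0,0,255],[18,2.4,0,0,0,0,255]]'
python3 -m crank '[[4,0.5,0,0,0,0,255],[8,1,0,0,0,0,255],[12,1.6,0,0,0,0,255],[15,2,0,0,0,0,255],[16.3,2.3,0,0,0,0,255]]'
python3 -m crank '[[0,0,3,0,0,0,255],[0,0,7,0,0,0,255],[0,0,10,0,0,0,255],[0,0,12,0,0,0,255],[0,0,13.2,0,0,0,255]]'
python3 -m crank '[[0,0,0.4,0,0,0,255],[0,0,0.7,0,0,0,255],[0,0,0.8,0,0,0,255],[0,0,0.8,0,0,0,255]]'
```

```text
time_s: 42.82
tcp_pos: [0.5813, 0.0598, 0.0881]
eef_rot: [-180.0, 0.0, 90.0]
force: [0.1, -1.3, -0.4]
width: 0.0854
gripper_force: 0.0
time_s: 43.45
tcp_pos: [0.5836, 0.0598, 0.233]
eef_rot: [179.5, 0.0, 90.0]
force: [0.2, 1.4, -0.3]
width: 0.0851
gripper_force: 0.0
time_s: 44.08
tcp_pos: [0.5522, -0.1714, 0.2274]
eef_rot: [-179.9, -0.0, 90.0]
force: [1.3, 0.1, -0.5]
width: 0.0854
gripper_force: 0.0
time_s: 44.7
tcp_pos: [0.5265, -0.3959, 0.2264]
eef_rot: [-179.9, -0.0, 89.7]
force: [-0.6, 0.6, -0.8]
width: 0.0853
gripper_force: 0.0
time_s: 45.32
tcp_pos: [0.5276, -0.3909, 0.0853]
eef_rot: [-179.9, -0.1, 90.0]
force: [-0.1, -0.7, -0.3]
width: 0.0852
gripper_force: 0.0
time_s: 45.95
tcp_pos: [0.5288, -0.3928, 0.088]
eef_rot: [179.9, 0.1, 90.0]
force: [0.3, 0.2, 5.6]
width: 0.0386
gripper_force: 49.9
time_s: 46.58
tcp_pos: [0.5278, -0.3921, 0.23]
eef_rot: [-180.0, 0.0, 90.0]
force: [0.1, 0.1, -1.4]
width: 0.0387
gripper_force: 50.6
time_s: 47.2
tcp_pos: [0.5516, -0.2103, 0.2282]
eef_rot: [-179.9, -0.0, 90.0]
force: [0.3, -0.2, -1.5]
width: 0.0386
gripper_force: 50.9
time_s: 47.82
tcp_pos: [0.5748, -0.0477, 0.2282]
eef_rot: [-180.0, -0.0, 90.1]
force: [0.6, -0.0, -1.6]
width: 0.0387
gripper_force: 50.9
time_s: 48.45
tcp_pos: [0.5746, -0.0499, 0.0951]
eef_rot: [-179.9, 0.0, 89.9]
force: [0.9, -0.4, -1.2]
width: 0.0388
gripper_force: 50.8
time_s: 48.95
tcp_pos: [0.5759, -0.0494, 0.0899]
eef_rot: [179.9, 0.0, 90.0]
force: [-1.0, -0.3, 5.8]
width: 0.0392
gripper_force: 51.3
```

```bash
python3 -m crank '[[0,0,0,0,0,0,230],[0,0,0,0,0,0,120],[0,0,0,0,0,0,0],[0,0,0,0,0,0,0],[0,0,0,0,0,0,0]]'
python3 -m crank '[[0,0,-1,0,0,0,0],[0,0,-5,0,0,0,0],[0,0,-10,0,0,0,0],[0,0,-14,0,0,0,0],[0,0,-14,0,0,0,0]]'
python3 -m crank '[[-3,-0.4,0,0,0,0,0],[-8,-1,0,0,0,0,0],[-13,-1.6,0,0,0,0,0],[-18,-2.2,0,0,0,0,0],[-23,-2.8,0,0,0,0,0]]'
python3 -m crank '[[0,0,0,0,0,0,0],[0,0,0,0,0,0,0],[0,0,0,0,0,0,0]]'
python3 - <<'E'
from h import *
a=grab_frame("top")["color"][:,:,::-1]
A=cv2.resize(a[125:220,195:300],None,fx=5.5,fy=5.5,interpolation=cv2.INTER_CUBIC)
b=grab_frame("side")["color"][:,:,::-1]
cv2.imwrite("pics/t6.png",A);cv2.imwrite("pics/s6.png",cv2.resize(b[130:330,180:350],None,fx=3,fy=3))
E
```

```text
time_s: 49.58
tcp_pos: [0.5752, -0.0492, 0.0881]
eef_rot: [-180.0, 0.0, 90.0]
force: [0.1, -0.4, -0.1]
width: 0.0853
gripper_force: 0.0
time_s: 50.2
tcp_pos: [0.5775, -0.0496, 0.233]
eef_rot: [179.5, 0.1, 90.0]
force: [-0.6, -0.5, -0.4]
width: 0.085
gripper_force: 0.0
time_s: 50.82
tcp_pos: [0.5462, -0.2803, 0.2273]
eef_rot: [-179.9, -0.1, 90.0]
force: [0.9, 0.2, 0.0]
width: 0.0857
gripper_force: 0.0
time_s: 51.2
tcp_pos: [0.547, -0.2777, 0.228]
eef_rot: [-180.0, -0.1, 90.0]
force: [-0.1, -0.5, -0.1]
width: 0.085
gripper_force: 0.0
```

View pics/t6.png

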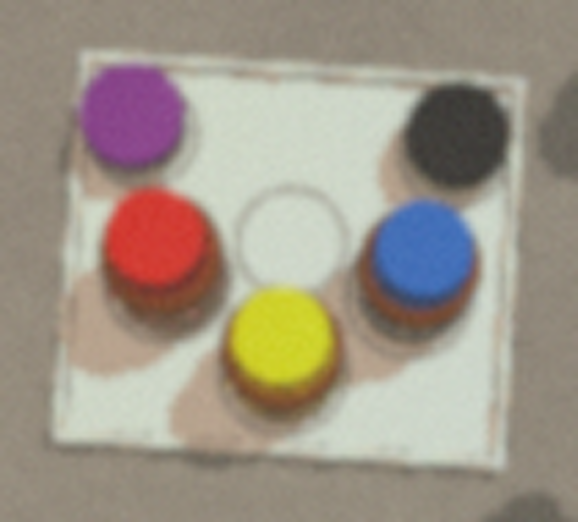

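View pics/s6.png

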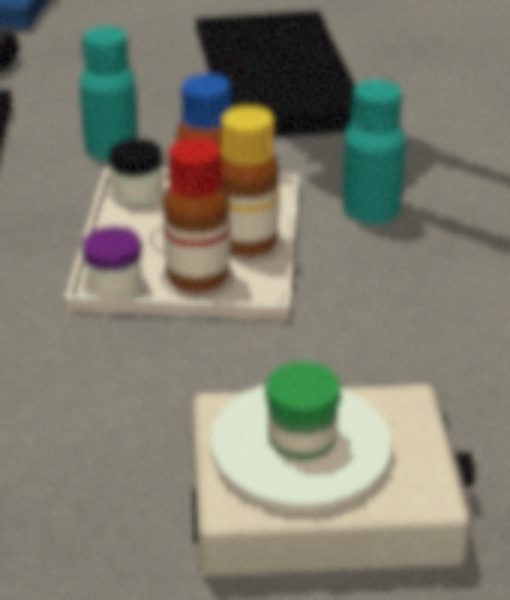

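Caps are back at red (156,237), blue (425,251) and yellow (282,337), within about 1 mm of where they started. The bystander jars are unmoved and the green jar stands upright mid-plate at side-crop (303,405).

```bash
python3 -c "
from station import ctrl
print(ctrl.close_job())"
```

```text
the job is handed in; nothing more can be done
None
```

The job is handed in (no verdict came back): the green jar stands upright on the stirrer plate about 2 mm off centre, all three bottles are back upright on their spots to about 1 mm, and the black-lidded and purple-lidded jars have not moved.

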